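# Slide the caddy out of its dock and lift it level

### The job

The wooden caddy is held in its dock on the desk: push its sliding carrier along to the next station, until it is fully home against the stops there, clear of the hold-down lips. Then lift the caddy straight up, level and without spilling anything in it, and finish holding it still and level about 10 cm above the carrier plate, ready to be handed over: do not put it down. Leave the carrier at that station and the other things on the desk alone.

Things in the scene. Friction and masses are not known exactly. Their poses are not given: they have to be found in the camera images.
- slide_base: low aluminium slide fixed to the desk, 370 x 170 mm. Origin: centre of its underside; x along the rail, the way to push; z up. Stations for the carrier at x = -70 (dock, start) and +70 mm (next). At the dock two hold-down lips (x -140 to -20, |y| 63 to 85 mm, 64 to 69 mm above the desk) reach over the caddy's flanges: it cannot be lifted there.
- carrier_body (a joint): travel of the dark steel carrier along the slide's x, m: 0 in the dock, 0.14 at the next station, where it comes up against two black stop blocks at the end of the slide. It slides with about 2 N of friction (steady, no spring) and stays where it is left.
- carrier_top (a point): centre of the top face of the carrier plate (170 x 138 mm, 28 mm above the desk; the caddy's foot stands on it inside 8 mm high corner lips, 2.5 mm play each side). Moves with the carrier; axes as slide_base.
- push_tab (a point): middle of the rear face, the one to push towards +x, of the upright steel tab at the trailing (-x) end of the carrier, 95 mm above the desk. The tab is 50 mm wide (y), 8 mm thick (x), its top 112 mm above the desk; rear face 131 mm behind the carrier's centre. The caddy's nearer handle upright stands 50 mm in front of it. Axes as slide_base.
- caddy: lift-out caddy of pale plywood: open tray 146 (x) x 120 (y) x 32 mm, 4 mm walls and floor, low divider along x, 8 mm flanges on both long sides (136 mm over them), and a bridge handle. Origin: centre of its underside; x along the handle, same way as the slide's; z up. It stands on the carrier and weighs about 0.3 kg, plus what lies in it.
- handle (a point): middle of the handle bar of the caddy, 94 mm above the caddy's underside: the bar runs along the caddy's x between two uprights (134 mm long), section 14 mm wide (y) x 14 mm high. Empty air for 60 mm below it on both sides. Moves with the caddy.
- tin: small green-grey tin, 48 x 64 x 16 mm, lying in the caddy; origin: centre of its underside.
- rubber: eraser, 19 x 48 x 11 mm, lying in the caddy beside the tin; origin: centre of its underside.
- staples: flat box of staples, 45 x 110 x 22 mm, lying in the other half of the caddy; origin: centre of its underside.
- mug: stoneware mug, 82 mm across, 94 mm high, standing on the desk: leave it alone. Origin: centre of its underside.
- tape_roll: roll of parcel tape, 94 mm across, 48 mm high, lying on the desk: leave it alone. Origin: centre of its underside.

How it is judged (in metres and radians):
On the way, in this order (a step that is already met when the one before it is completed fails the run):
1. the carrier rests at the next station, within 8 mm of the stops, with the caddy standing on it (value of joint carrier_body above 0.132 m and velocity of joint carrier_body between -0.02 and 0.02 m/s and distance between caddy and carrier_top below 0.01 m), for 0.2 s.
2. the caddy is clear of the carrier, carried by the fingers alone (z of caddy in the frame of carrier_top above 0.02 m and contact force between caddy and the fingers above 1 N and contact force between caddy and slide_base below 0.1 N), for 0.1 s.
At the end, for the whole second after the job is handed in: Carrier within 8 mm of the stops (joint above 0.132). Caddy carried by the fingers alone, underside 70 to 150 mm above the carrier plate, within 40 mm of straight above it, tilted under 0.1 rad, slower than 0.02 m/s and 0.1 rad/s, with tin, eraser and staple box still lying in it (value of joint carrier_body above 0.132 m and z of caddy in the frame of carrier_top between 0.07 and 0.15 m and horizontal distance between caddy and carrier_top below 0.04 m and angle between caddy's own z axis and vertical below 0.1 rad and linear speed of caddy below 0.02 m/s and angular speed of caddy below 0.1 rad/s and contact force between caddy and the fingers above 1 N and contact force between caddy and slide_base below 0.1 N and z of tin in the frame of caddy between 0 and 0.02 m and x of tin in the frame of caddy between -0.069 and 0.069 m and y of tin in the frame of caddy between -0.056 and 0.056 m and z of rubber in the frame of caddy between 0 and 0.02 m and x of rubber in the frame of caddy between -0.069 and 0.069 m and y of rubber in the frame of caddy between -0.056 and 0.056 m and z of staples in the frame of caddy between 0 and 0.02 m and x of staples in the frame of caddy between -0.069 and 0.069 m and y of staples in the frame of caddy between -0.056 and 0.056 m); the arm keeps its last pose, push and grip.
It fails at once if the caddy is tipped by more than 0.3 rad (angle between caddy's own z axis and vertical above 0.3 rad).
It fails at once if something falls out of the caddy (not (z of tin in the frame of caddy between 0 and 0.02 m and x of tin in the frame of caddy between -0.069 and 0.069 m and y of tin in the frame of caddy between -0.056 and 0.056 m) or not (z of rubber in the frame of caddy between 0 and 0.02 m and x of rubber in the frame of caddy between -0.069 and 0.069 m and y of rubber in the frame of caddy between -0.056 and 0.056 m) or not (z of staples in the frame of caddy between 0 and 0.02 m and x of staples in the frame of caddy between -0.069 and 0.069 m and y of staples in the frame of caddy between -0.056 and 0.056 m)).
It fails at once if the mug or the tape roll is moved by more than 20 mm (distance of any of mug, tape_roll from where it was at the start of the episode above 0.02 m).
It also fails if it takes over 40 s, if anything falls off the work surface, if the arm or the gripper's body presses on something with over 40 N, if the wrist force passes 120 N, or if a joint passes its speed limit or range.

### The arm

A 6-joint arm with a two-finger parallel gripper is mounted at the origin on a cart in front of the work surface, level with it; the furniture and walls round the work are solid. World frame = base frame: x ahead of the robot, y to its left, z up, the work surface at z = 0. Lengths are in m, angles in degrees, forces in N, time in s.
With the tool pointing down it reaches from about 0.4 to 0.825 m from the base axis. Payload 7 kg.
Tool frame: the origin (TCP) lies midway between the tips of the shut fingers; the grasp point (between the pads) lies 19 mm behind it; z points along the fingers, y is the direction in which the jaws open and shut (so a half turn about z gives the same grasp; the last joint's range is limited). The gripper opens to 88 mm and grips with 3 to 60 N. Pads are 19 mm wide; open, the fingers measure 130 mm over their backs; the gripper's body (78 mm by 193 mm) begins 47 mm behind the grasp point.
Start: joints at [-54.311, 20.546, 0.682, 0, -70.136, -16.507], TCP at [0.222, -0.638, 0.227] pointing down, gripper open.
Joint ranges: [-176.03, 176.03], [-82.01, 121.73], [-58.28, 71.71], [-173.87, 95.51], [-174.79, -0.11], [-173.66, 173.66]. Speed limits (degrees/s): [136.94, 136.94, 172.46, 180, 180, 180].

### API

Orientations are given as a 3x3 rotation matrix whose columns are the frame's x, y, z axes.
In Python, from rig import robot gives the robot as it stands. Calls block until the motion is done:
- robot.goto(position, orientation): joint-space move of the TCP to a pose.
- robot.servo_line(position, ori=None, speed=0.15): straight line of the TCP; ori=None keeps the orientation; speed is the mean speed in m/s.
- robot.movej(angles): joint-space move.
- robot.move_gripper(opening): opening from 0.0 (shut) to 1.0 (fully open); the grip force is fixed at half the most; returns when the fingers have stopped.
- robot.dwell(seconds).
- robot.ik(position, orientation): joint angles nearest the present ones, or None.
- robot.grab_frame(name): name is "scene" or "top" or "wrist"; returns (picture, depth): 420x560x3 uint8, red, green, blue; 420x560 float32, m along the optical axis (not along the pixel's ray), 0 where there is no reading.
- robot.camera_info(name): a dict with "vfov" (degrees; the focal length in pixels is half the picture's height over the tangent of half this angle, whatever the lens; pixels are square), "cx", "cy" (the principal point, pixels), "view" (4x4, takes a point from world to camera coordinates); the wrist camera has in their place "T_tool_cam" (4x4, takes a point from camera to tool coordinates, whose origin is the TCP and whose axes are the flange's). Camera axes: x right, y down, z forward; pixel columns grow to the right and rows downward; lengths in m; the calibration is good to about 2 mm. A picture is of the moment at which its call begins: read the wrist's pose just before it. camera_info takes no time and is no camera call.
A pose or a line that the arm cannot do raises robot.Unreachable and nothing moves.
- robot.job_done(): hands the job in, once; it reports no verdict.
Readings, each from a call of its own:
- robot.read_t(): time.
- robot.read_qpos(): joint angles.
- robot.read_qvel(): joint speeds.
- robot.read_effort(): joint torques, N m.
- robot.read_position(): TCP position.
- robot.read_tcp_rot(): TCP orientation.
- robot.read_force(): force on the tool from outside, world axes, zero at the start.
- robot.read_ft_torque(): the same for the moment, N m.
- robot.read_grip_width(): opening from 0.0 (shut) to 1.0 (fully open).
Only numpy, scipy, OpenCV 4.12 (cv2) and the standard library are available. Lean on these libraries where they do the work, as an engineer would, in place of code of your own. Each camera call takes 0.05 s, during which the arm holds its last target.

## Working session

There is one attempt and no reset: what is moved stays moved. The work goes in short steps, each a Python script; the robot and the scene stay as the last script left them, time stands still between calls to the robot, and variables do not carry over. Pictures are saved under pics/ and viewed, and the job is handed in when it is done.

```bash
ls; mkdir -p pics
python3 - <<'E'
from rig import robot
import cv2,numpy as np
np.set_printoptions(precision=4,suppress=True)
print(robot.read_t(),robot.read_position(),robot.read_tcp_rot())
for n in("scene","top","wrist"):
    im,d=robot.grab_frame(n); cv2.imwrite(f"pics/{n}0.png",im[:,:,::-1]); np.savez(f"{n}0.npz",im=im,d=d)
    print(n,robot.camera_info(n), (d==0).mean())
E
```

```text
pics
0.0 [ 0.2216 -0.6371  0.2256] [[-0.9445 -0.3284 -0.0007]
 [-0.3284  0.9445  0.0015]
 [ 0.0001  0.0017 -1.    ]]
scene {'vfov': 44.82282964967841, 'cx': 280.8180248495496, 'cy': 206.3927781914859, 'view': array([[-0.8475, -0.5306, -0.0103,  0.6351],
       [-0.333 ,  0.5468, -0.7682,  0.2035],
       [ 0.4133, -0.6477, -0.6401,  0.9316],
       [ 0.    ,  0.    ,  0.    ,  1.    ]])} 0.004034863945578232
top {'vfov': 43.200920732795936, 'cx': 271.4243271334345, 'cy': 207.96049771830883, 'view': array([[-0.0222, -0.9997,  0.0114,  0.1699],
       [-0.9954,  0.021 , -0.0933,  0.6253],
       [ 0.093 , -0.0134, -0.9956,  1.0094],
       [ 0.    ,  0.    ,  0.    ,  1.    ]])} 0.004264455782312925
wrist {'vfov': 69.63254231419117, 'cx': 276.7378830045819, 'cy': 210.73975872150567, 'T_tool_cam': array([[-0.0012, -0.9661, -0.258 ,  0.069 ],
       [ 1.    , -0.0011, -0.0005,  0.0002],
       [ 0.0002, -0.258 ,  0.9661, -0.1576],
       [ 0.    ,  0.    ,  0.    ,  1.    ]])} 0.021560374149659865
```

View pics/scene0.png

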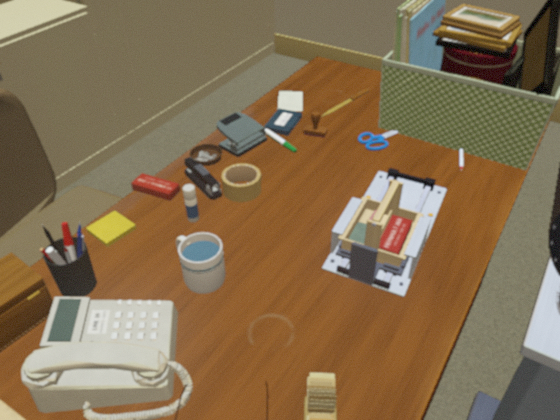

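View pics/top0.png

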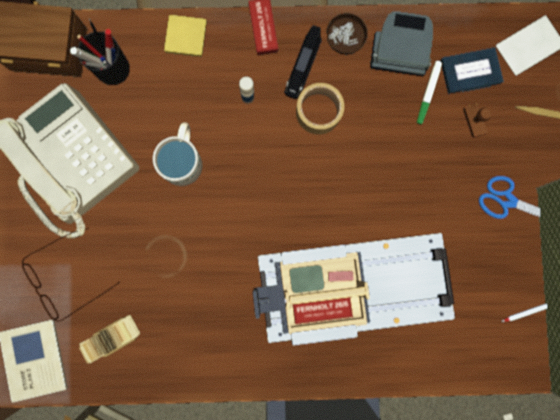

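The views show the slide right of centre in the top image: tab at about (268,300), stop blocks at about (442,280), mug at (177,158), tape roll at (320,107). The push direction is image right, which is roughly world -y. Next I'll measure from the depth.

```bash
cat > h.py <<'E'
import numpy as np,cv2
np.set_printoptions(precision=4,suppress=True)
from rig import robot
def cloud(d,info,view=None):
    h,w=d.shape; f=h/2/np.tan(np.radians(info['vfov']/2))
    u,v=np.meshgrid(np.arange(w),np.arange(h))
    P=np.stack([(u-info['cx'])/f*d,(v-info['cy'])/f*d,d,np.ones_like(d)],-1)
    M=np.linalg.inv(info['view'] if view is None else view)
    Q=(P@M.T)[...,:3]; Q[d==0]=np.nan
    return Q
def wristview(info,p,R):
    T=np.eye(4);T[:3,:3]=R;T[:3,3]=p
    return np.linalg.inv(T@info['T_tool_cam'])
def proj(p,info,view=None):
    V=info['view'] if view is None else view
    f=210/np.tan(np.radians(info['vfov']/2))
    c=(V@np.append(p,1))[:3]; return np.array([c[0]/c[2]*f+info['cx'],c[1]/c[2]*f+info['cy']])
E
python3 - <<'E'
from h import *
for n in("top","scene"):
    z=np.load(n+"0.npz"); Q=cloud(z['d'],robot.camera_info(n)); im=z['im']
    x,y,zz=Q[...,0],Q[...,1],Q[...,2]
    roi=(x>0.25)&(x<.62)&(y<-.05)&(y>-.6)
    print(n,"desk z",np.nanmedian(zz[roi&(abs(zz)<.01)]))
    h,e=np.histogram(zz[roi],bins=np.arange(-.006,.15,.004))
    print([(round(a,3),int(b)) for a,b in zip(e,h) if b>15])
    for lo,hi in((.12,.14),(.106,.119)):
        m=roi&(zz>lo)&(zz<hi); P=Q[m]
        if len(P)<5: print('few',len(P));continue
        r=cv2.minAreaRect(P[:,:2].astype(np.float32)*1000); print(lo,len(P),np.median(P,0),r)
    m=(roi&(zz>.006)&(zz<.15)); 
    r=cv2.minAreaRect(Q[m][:,:2].astype(np.float32)*1000); print('slide',r,Q[m].min(0),Q[m].max(0))
    big=cv2.resize(im[225:355,235:470] if n=="top" else im[150:300,310:460],None,fx=3.3,fy=3.3,interpolation=cv2.INTER_CUBIC)
    cv2.imwrite(f"pics/{n}zoom.png",big[:,:,::-1])
E
```

```text
top desk z 0.0006309266013407866
[(np.float64(-0.006), 3442), (np.float64(-0.002), 16882), (np.float64(0.002), 6236), (np.float64(0.006), 2969), (np.float64(0.01), 453), (np.float64(0.014), 637), (np.float64(0.018), 671), (np.float64(0.022), 204), (np.float64(0.026), 234), (np.float64(0.03), 338), (np.float64(0.034), 201), (np.float64(0.038), 150), (np.float64(0.042), 161), (np.float64(0.046), 160), (np.float64(0.05), 141), (np.float64(0.054), 111), (np.float64(0.058), 118), (np.float64(0.062), 102), (np.float64(0.066), 86), (np.float64(0.07), 69), (np.float64(0.074), 58), (np.float64(0.078), 38), (np.float64(0.082), 27)]
few 0
few 0
slide ((439.69140625, -217.21774291992188), (334.9017028808594, 361.2441711425781), 89.84680938720703) [ 0.2586 -0.385   0.006 ] [ 0.62   -0.0501  0.0865]
scene desk z -0.0007607245343800306
[(np.float64(-0.006), 2686), (np.float64(-0.002), 6514), (np.float64(0.002), 1463), (np.float64(0.006), 589), (np.float64(0.01), 245), (np.float64(0.014), 480), (np.float64(0.018), 279), (np.float64(0.022), 196), (np.float64(0.026), 237), (np.float64(0.03), 238), (np
[... 453 characters left out ...]
), 190), (np.float64(0.106), 222), (np.float64(0.11), 213), (np.float64(0.114), 223), (np.float64(0.118), 216), (np.float64(0.122), 229), (np.float64(0.126), 244), (np.float64(0.13), 256), (np.float64(0.134), 242), (np.float64(0.138), 250), (np.float64(0.142), 265)]
0.12 1211 [ 0.4202 -0.3748  0.1302] ((431.6661682128906, -476.8265686035156), (231.7222900390625, 367.3066711425781), 87.55365753173828)
0.106 706 [ 0.4189 -0.3756  0.1123] ((432.7796325683594, -478.0450134277344), (229.3803253173828, 365.2015686035156), 88.02632904052734)
slide ((435.58123779296875, -326.6695861816406), (544.3417358398438, 369.3341979980469), 89.63906860351562) [ 0.25   -0.5998  0.006 ] [ 0.6199 -0.0549  0.15  ]
```

```bash
ls pics
```

```text
scene0.png
scenezoom.png
top0.png
topzoom.png
wrist0.png
```

Run:
```python
from h import *
for n in("top","scene"):
    z=np.load(n+"0.npz"); Q=cloud(z['d'],robot.camera_info(n))
    H=np.clip((Q[...,2]+.02)/.2*255,0,255); H=np.nan_to_num(H).astype(np.uint8)
    cv2.imwrite(f"pics/{n}H.png",cv2.applyColorMap(H,cv2.COLORMAP_JET))
    i=robot.camera_info(n)
    print(n,"cam pos",np.linalg.inv(i['view'])[:3,3])
    for uv in ((320,107),(177,158),(268,300),(400,285),(330,290),(210,330)) if n=="top" else ((240,180),(202,265),(365,265),(430,195),(385,215),(300,340)):
        print(uv,Q[uv[1],uv[0]],z['d'][uv[1],uv[0]])
```

```text
top cam pos [0.5323 0.1702 1.0613]
(320, 107) [0.837  0.0519 0.0003] 1.0862406
(177, 158) [0.7226 0.3325 0.0746] 0.99789375
(268, 300) [0.4536 0.167  0.0602] 0.98938686
(400, 285) [ 0.4726 -0.0947  0.0064] 1.048305
(330, 290) [0.4729 0.0574 0.1169] 0.93622357
(210, 330) [0.3932 0.282  0.0001] 1.0420645
scene cam pos [0.2211 0.8291 0.7592]
(240, 180) [ 0.8535  0.0254 -0.0014] 1.2687361
(202, 265) [0.6908 0.3626 0.0845] 0.928121
(365, 265) [0.4432 0.1931 0.0685] 0.9458115
(430, 195) [ 0.4289 -0.1538  0.0046] 1.205536
(385, 215) [ 0.4811 -0.      0.0319] 1.1099786
(300, 340) [0.486  0.3567 0.0004] 0.9011042
```

View pics/topzoom.png

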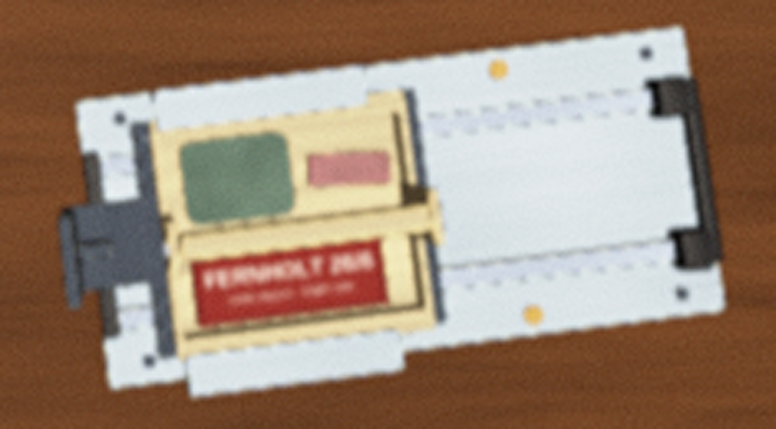

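View pics/scenezoom.png

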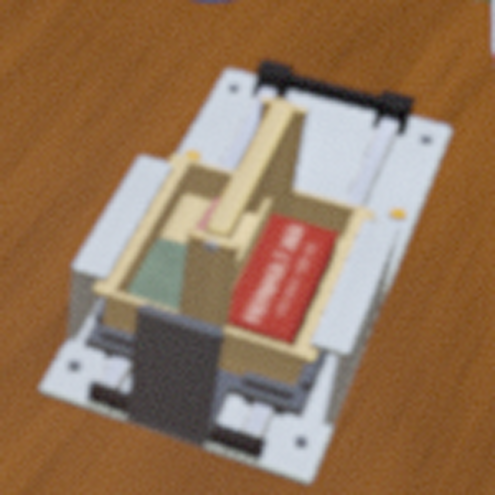

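View pics/wrist0.png

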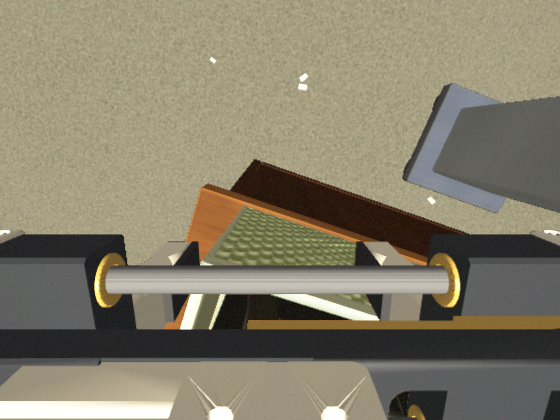

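My ROI was wrong: the slide lies at about x≈0.46, y from 0.19 to -0.19. I'll redo the fits there.

Run:
```python
from h import *
for n in("top","scene"):
    z=np.load(n+"0.npz"); Q=cloud(z['d'],robot.camera_info(n)); im=z['im'].astype(int)
    x,y,zz=Q[...,0],Q[...,1],Q[...,2]
    roi=(x>0.3)&(x<.62)&(y<.26)&(y>-.26)
    print(n)
    for nm,lo,hi in(('bar',.122,.138),('tab',.104,.118),('lips',.064,.075),('plate',.0025,.0085)):
        m=roi&(zz>lo)&(zz<hi)
        if nm=='plate': m=roi&(zz>.003)&(zz<.02)&(im.min(-1)>150)
        if nm=='tab': m&=(im.max(-1)<130)&(y>.1)
        m=m.astype(np.uint8)
        k,l,st,_=cv2.connectedComponentsWithStats(m,connectivity=8)
        for j in np.argsort(-st[1:,4])[:2]+1:
            P=Q[l==j]
            if len(P)<10: continue
            r=cv2.minAreaRect(P[:,:2].astype(np.float32)*1000)
            c=P[:,:2].mean(0);_,s,vt=np.linalg.svd(P[:,:2]-c,full_matrices=False)
            print(nm,len(P),'z',np.median(P[:,2]),'rect',np.round(r[0],1),np.round(r[1],1),round(r[2],1),'mean',c,'pca',vt[0],np.degrees(np.arctan2(vt[0][1],vt[0][0])))
```

```text
top
bar 747 z 0.12830649038255504 rect [465.1  63.7] [ 29.4 148.9] 5.3 mean [0.4656 0.0645] pca [ 0.0989 -0.9951] -84.32597270994307
tab 125 z 0.11129152856013091 rect [451.7 188.9] [48.7  7.9] 5.7 mean [0.4519 0.1889] pca [-0.9953 -0.0963] -174.47238488389505
lips 798 z 0.06913849618477602 rect [390.   64.2] [ 22.6 121.5] 5.8 mean [0.3903 0.0653] pca [-0.1012  0.9949] 95.80972999979123
lips 753 z 0.06924833197550206 rect [537.  80.] [ 22.3 119.9] 5.7 mean [0.5372 0.0803] pca [-0.1014  0.9948] 95.82017120862818
plate 6350 z 0.006624941242010962 rect [479.6 -93.6] [170.7 195.4] 5.7 mean [ 0.4813 -0.0998] pca [-0.9825 -0.186 ] -169.27815756281294
plate 414 z 0.006850450263384156 rect [509.6 159.7] [60.1 45.8] 5.4 mean [0.5148 0.1633] pca [-1.      0.0028] 179.84088505344042
scene
bar 394 z 0.12684769168713578 rect [464.5  63.4] [ 28.9 153. ] 6.3 mean [0.4633 0.0712] pca [ 0.0996 -0.995 ] -84.28497518030409
tab 114 z 0.10893237079764595 rect [451.  190.9] [49.3 10.3] 6.1 mean [0.4496 0.1915] pca [-0.992  -0.1265] -172.7312398704112
tab 21 z 0.11206044143747429 rect [465.7 137.8] [11.8  4.3] 4.1 mean [0.466  0.1373] pca [-0.9988 -0.0499] -177.14084268669384
lips 482 z 0.06750411054966965 rect [389.1  67.4] [ 22.2 122.3] 5.6 mean [0.3887 0.0696] pca [-0.0998  0.995 ] 95.7281943696343
lips 421 z 0.06752350670420781 rect [536.2  81. ] [ 23.4 121.5] 6.1 mean [0.5355 0.0841] pca [-0.0987  0.9951] 95.66687017433527
plate 1111 z 0.005360113167493408 rect [ 448.8 -101.7] [117.5 178.3] 9.6 mean [ 0.442  -0.1274] pca [-0.5139  0.8578] 120.92727894525234
plate 487 z 0.0051396390477911336 rect [404.5 119.7] [ 63.1 107.1] 6.7 mean [0.3945 0.139 ] pca [0.1022 0.9948] 84.13583993849551
```

Run:
```python
from h import *
for n in("top","scene"):
    z=np.load(n+"0.npz"); Q=cloud(z['d'],robot.camera_info(n))
    P=Q[(Q[...,2]>.1)&(Q[...,1]<-.1)]; r=np.hypot(P[:,0],P[:,1]); P=P[r<.95]
    for y0 in np.arange(-.9,0,.1):
        p=P[(P[:,1]>=y0)&(P[:,1]<y0+.1)]
        if len(p): print(n,round(y0,1),len(p),p.min(0),p.max(0))
th=np.radians(-84.3); ex=np.array([np.cos(th),np.sin(th),0]); ey=np.array([-ex[1],ex[0],0])
for s in(1,-1):
    y=s*ey; zt=np.array([0,0,-1.]); R=np.c_[np.cross(y,zt),y,zt]
    for p in((.450,.215,.35),(.450,.215,.085),(.466,.06,.085),(.4785,-.0772,.103),(.4785,-.0772,.21)): print(s,p,robot.ik(p,R))
```

```text
scene -0.7 925 [ 0.2635 -0.6839  0.1003] [ 0.6129 -0.6     0.3001]
scene -0.6 3708 [ 0.2493 -0.5999  0.1059] [ 0.6413 -0.5     0.3552]
scene -0.5 5512 [ 0.2476 -0.5     0.1022] [ 0.6738 -0.4     0.3985]
scene -0.4 8682 [ 0.2484 -0.4     0.1   ] [ 0.6724 -0.3147  0.374 ]
1 (0.45, 0.215, 0.35) [ 48.1552   0.2331  -8.7457   0.     -81.0211 137.5448]
1 (0.45, 0.215, 0.085) [ 48.1552  12.3147 -31.9389   0.     -45.7464 137.5448]
1 (0.466, 0.06, 0.085) [ 31.4297   9.7564 -35.3912   0.     -44.8524 154.2703]
1 (0.4785, -0.0772, 0.103) [ 14.1458   9.6777 -32.4203   0.     -47.902  171.5542]
1 (0.4785, -0.0772, 0.21) [ 14.1458   3.1032 -24.0365   0.     -62.8603 171.5542]
-1 (0.45, 0.215, 0.35) [ 48.1552   0.2331  -8.7457   0.     -81.0211 -42.4552]
-1 (0.45, 0.215, 0.085) [ 48.1552  12.3147 -31.9389   0.     -45.7464 -42.4552]
-1 (0.466, 0.06, 0.085) [ 31.4297   9.7564 -35.3912   0.     -44.8524 -25.7297]
-1 (0.4785, -0.0772, 0.103) [ 14.1458   9.6777 -32.4203   0.     -47.902   -8.4458]
-1 (0.4785, -0.0772, 0.21) [ 14.1458   3.1032 -24.0365   0.     -62.8603  -8.4458]
```

The fence box (y<-0.31) reaches about 0.40 m, so I'll lift above it before swinging over.

```bash
cat >> h.py <<'E'
th=np.radians(-84.3); ex=np.array([np.cos(th),np.sin(th),0]); ey=np.array([-ex[1],ex[0],0])
RT=np.c_[np.cross(-ey,[0,0,-1.]),-ey,[0,0,-1.]]
O=np.array([.4715,-.0075,0])
def S(x,y,z): return O+x*ex+y*ey+np.array([0,0,z])
def st(m=''): print(m,'t',robot.read_t(),'p',robot.read_position(),'F',robot.read_force(),'g',robot.read_grip_width())
E
python3 - <<'E'
from h import *
p=np.array(robot.read_position()); p[2]=.48
robot.servo_line(p,speed=.3); st('up')
robot.goto(S(-.235,0,.40),RT); st('over')
robot.move_gripper(0.0)
robot.servo_line(S(-.235,0,.20),speed=.25); st('low')
im,d=robot.grab_frame("scene"); cv2.imwrite("pics/s1.png",im[:,:,::-1])
E
```

```text
up t 1.1417 p [ 0.2218 -0.6369  0.4782] F [ 0.2771 -0.1606 -1.241 ] g 0.9995630499096914
over t 4.2833 p [0.4485 0.2259 0.4   ] F [ 0.402   0.9209 -0.5048] g 0.9974206091375931
low t 6.6583 p [0.4489 0.2268 0.2012] F [0.4362 0.0649 0.3004] g 0.00614060058619508
```

View pics/s1.png

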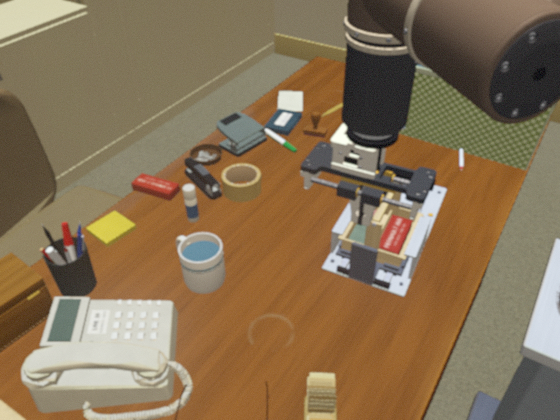

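The picture shows the shut gripper with its tips at about (362,240). I'll check that against the projected TCP before going down.

Run:
```python
from h import *
i=robot.camera_info("scene"); print(proj(robot.read_position(),i), proj(S(-.201,0,.112),i), proj(S(-.201,0,.095),i))
robot.servo_line(S(-.235,0,.092),speed=.15); st('down')
im,d=robot.grab_frame("top"); cv2.imwrite("pics/t2.png",cv2.resize(im[200:380,200:470],None,fx=2.9,fy=2.9)[:,:,::-1])
im,d=robot.grab_frame("scene"); cv2.imwrite("pics/s2.png",cv2.resize(im[100:320,280:470],None,fx=2.7,fy=2.7)[:,:,::-1])
```

```text
[360.7978 220.5222] [363.2028 246.3661] [362.3371 253.0299]
down t 7.575 p [0.4488 0.2268 0.0929] F [ 0.646  -0.0511 -0.5649] g 0.006485210446518746
```

View pics/s2.png

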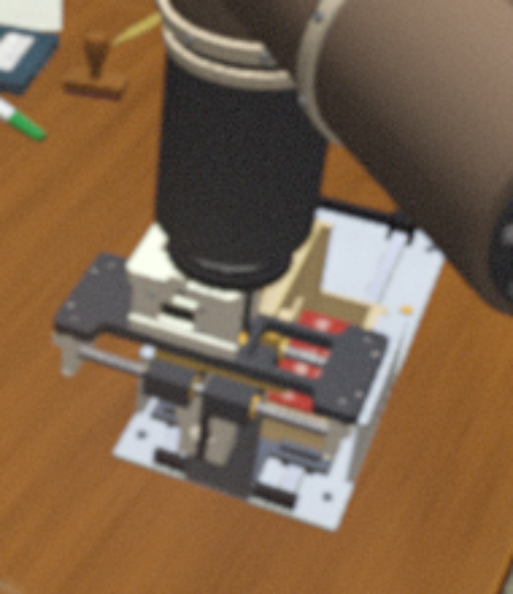

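Run:
```python
from h import *
def f(): return -np.dot(robot.read_force(),ex)
f0=f(); print('f0',f0)
def sx(): return np.dot(np.array(robot.read_position())-O,ex)
x=-.235
while x<-.090:
    x+=.004 if x<-.195 else .015
    x=min(x,-.09)
    robot.servo_line(S(x,0,.092),speed=.05 if x<-.2 else .08)
    F=f()-f0; print(round(x,4),round(sx(),4),round(F,2))
    if F>12: break
st()
im,d=robot.grab_frame("top"); cv2.imwrite("pics/t3.png",cv2.resize(im[200:380,200:470],None,fx=2.9,fy=2.9)[:,:,::-1])
```

```text
f0 0.2327956366844209
-0.231 -0.2309 -0.1
-0.227 -0.2267 0.5
-0.223 -0.2228 0.37
-0.219 -0.2188 0.18
-0.215 -0.2147 -0.54
-0.211 -0.2108 -0.16
-0.207 -0.2068 -0.19
-0.203 -0.2028 -0.22
-0.199 -0.1988 -0.83
-0.195 -0.1948 -0.6
-0.18 -0.1797 0.16
-0.165 -0.1648 -0.66
-0.15 -0.1498 0.28
-0.135 -0.1348 -0.07
-0.12 -0.1198 0.25
-0.105 -0.1049 0.21
-0.09 -0.0899 -0.46
 t 12.5083 p [0.4626 0.0819 0.092 ] F [ 0.6378 -0.1676 -0.7929] g 0.004907794393149609
```

View pics/t3.png

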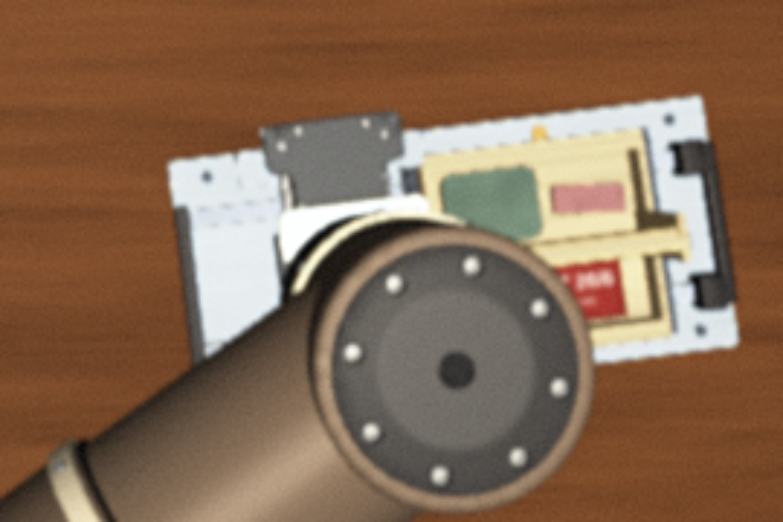

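The carrier has moved along without disturbing the caddy. There's still about a 15–20 px gap to the black stops at (715,215), so I'll make the final approach in small guarded steps.

Run:
```python
from h import *
def f(): return -np.dot(robot.read_force(),ex)
f0=f()
def sx(): return np.dot(np.array(robot.read_position())-O,ex)
x=-.090
while x<-.055:
    x+=.002
    robot.servo_line(S(x,0,.092),speed=.03)
    F=f()-f0; print(round(x,4),round(sx(),4),round(F,2))
    if F>6: break
st()
im,d=robot.grab_frame("top"); cv2.imwrite("pics/t4.png",cv2.resize(im[200:380,200:470],None,fx=2.9,fy=2.9)[:,:,::-1])
```

```text
-0.088 -0.0881 -0.63
-0.086 -0.0861 0.6
-0.084 -0.0839 -0.06
-0.082 -0.0818 -0.39
-0.08 -0.0798 0.22
-0.078 -0.0778 -0.67
-0.076 -0.0758 -1.18
-0.074 -0.0738 -0.13
-0.072 -0.0728 6.86
 t 14.8083 p [0.4642 0.0649 0.092 ] F [-3.8591  7.069   2.4737] g 0.00485270538572988
```

View pics/t4.png

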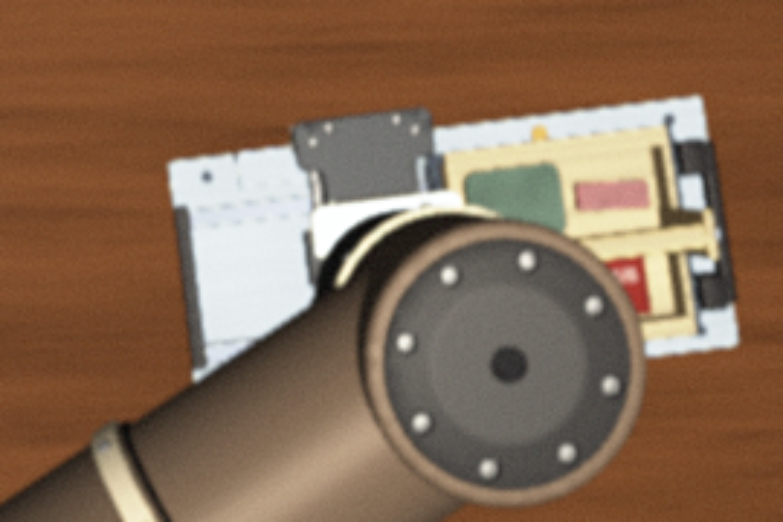

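The stop contact came at slide x = -0.0728 against an expected -0.0725 or so, and the end of the carrier touches the stops in the picture. I'll back off, rise and measure the handle.

Run:
```python
from h import *
robot.servo_line(S(-.10,0,.092),speed=.1)
robot.servo_line(S(-.11,0,.28),speed=.3)
robot.move_gripper(1.0); 
z1=robot.read_position();R1=robot.read_tcp_rot();im,d=robot.grab_frame("wrist")
cv2.imwrite("pics/w5.png",im[:,:,::-1]); np.savez("w5.npz",im=im,d=d,p=z1,R=R1)
for n in("top","scene"):
    im,d=robot.grab_frame(n); cv2.imwrite(f"pics/{n}5.png",im[:,:,::-1]); np.savez(n+"5.npz",im=im,d=d)
st()
z=np.load("w5.npz");i=robot.camera_info("wrist")
Qs={'wrist':cloud(z['d'],i,wristview(i,z['p'],z['R']))}
for n in("top","scene"): Qs[n]=cloud(np.load(n+"5.npz")['d'],robot.camera_info(n))
for n,Q in Qs.items():
    L=np.stack([(Q-O)@ex,(Q-O)@ey,Q[...,2]],-1)
    for nm,m in(('bar',(abs(L[...,0]-.07)<.09)&(abs(L[...,1])<.05)&(L[...,2]>.12)&(L[...,2]<.137)),
                ('tab',(abs(L[...,0]+.057)<.03)&(abs(L[...,1])<.04)&(L[...,2]>.106)&(L[...,2]<.117))):
        P=L[m]
        if len(P)>10: print(n,nm,len(P),'min',np.percentile(P,2,0),'max',np.percentile(P,98,0),'med',np.median(P,0), 'slope',np.polyfit(P[:,0],P[:,1],1))
```

```text
t 17.6583 p [0.4605 0.1019 0.28  ] F [-0.0693  0.7419  0.1011] g 1.0053008055260297
wrist bar 1524 min [-0.006  -0.0097  0.1237] max [0.0704 0.0106 0.1299] med [0.0314 0.0008 0.1279] slope [-0.0012  0.0007]
wrist tab 363 min [-0.0615 -0.0234  0.1079] max [-0.0541  0.023   0.1126] med [-0.0572 -0.      0.1108] slope [0.0076 0.0001]
top bar 608 min [ 0.0183 -0.0075  0.1225] max [0.1388 0.0128 0.1322] med [0.0831 0.0019 0.1285] slope [-0.0117  0.0028]
scene bar 314 min [-0.008  -0.0107  0.1208] max [0.1351 0.0121 0.13  ] med [ 0.0473 -0.0001  0.1269] slope [ 0.0204 -0.0009]
scene tab 95 min [-0.0643 -0.0237  0.1062] max [-0.0547  0.0224  0.1118] med [-0.0599 -0.0019  0.1093] slope [-0.1667 -0.0117]
```

View pics/w5.png

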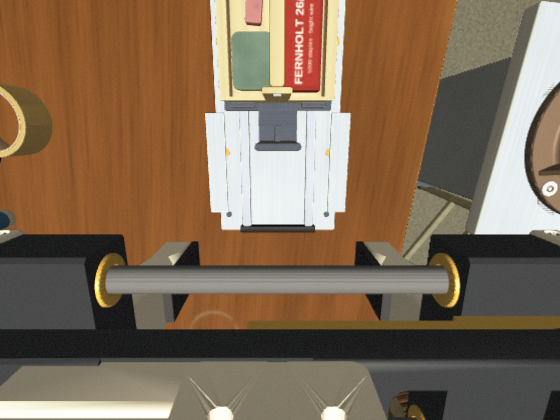

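View pics/top5.png

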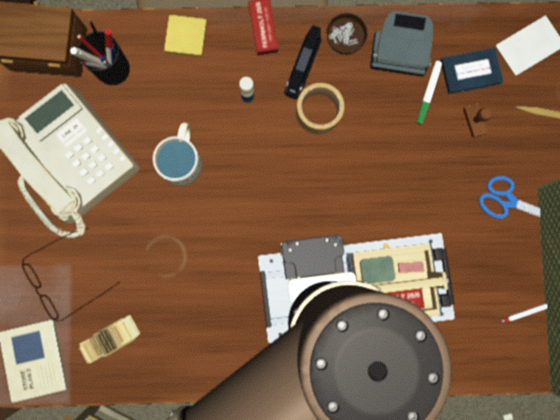

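The carrier is home (tab rear at -0.0615, so the carrier centre is at +0.0695). The bar runs from -0.006 to 0.139, y≈0.001, top about 0.129. Next I'll grasp it, with a small test lift first.

Run:
```python
from h import *
gx,gy=.068,.0008
robot.servo_line(S(gx,gy,.28),speed=.25)
robot.servo_line(S(gx,gy,.16),speed=.2); st('above')
robot.servo_line(S(gx,gy,.103),speed=.08); st('at'); tq0=np.array(robot.read_ft_torque())
robot.move_gripper(0.0); st('gripped')
print('T',np.array(robot.read_ft_torque())-tq0)
robot.servo_line(S(gx,gy,.108),speed=.03); robot.dwell(.2); st('lift5')
print('T',np.array(robot.read_ft_torque())-tq0)
im,d=robot.grab_frame("scene"); cv2.imwrite("pics/s6.png",cv2.resize(im[100:320,280:470],None,fx=2.7,fy=2.7)[:,:,::-1])
```

```text
above t 19.2667 p [ 0.4798 -0.0745  0.161 ] F [-0.2038  0.2975  0.8862] g 0.9993761311574298
at t 20.125 p [ 0.4795 -0.0751  0.1034] F [-1.1798 -0.2575  0.443 ] g 0.997860270679906
gripped t 21.275 p [ 0.4785 -0.0752  0.1028] F [-1.5375  0.3971  0.4349] g 0.15501592635292422
T [0.0535 0.7543 0.0244]
lift5 t 21.7917 p [ 0.4789 -0.0751  0.1078] F [-0.479  -0.3895 -5.3089] g 0.15681366630389482
T [-0.062   0.075  -0.0052]
```

View pics/s6.png

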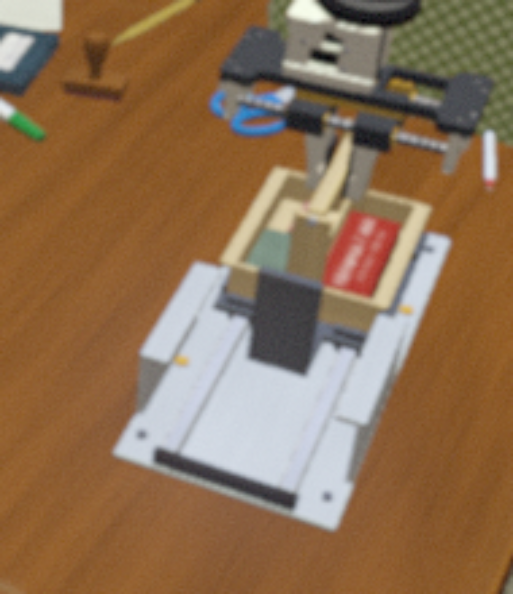

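The bar is gripped at 13.6 mm. The load is 5.3 N (0.55 kg), with little moment, so it's balanced. I'll lift slowly.

Run:
```python
from h import *
gx,gy=.068,.0008
robot.servo_line(S(gx,gy,.135),speed=.05); st('a')
robot.servo_line(S(gx,gy,.203),speed=.06); robot.dwell(.6); st('b'); print(robot.read_tcp_rot())
for n in("top","scene"):
    im,d=robot.grab_frame(n); cv2.imwrite(f"pics/{n}7.png",im[:,:,::-1]); np.savez(n+"7.npz",im=im,d=d)
    Q=cloud(d,robot.camera_info(n)); L=np.stack([(Q-O)@ex,(Q-O)@ey,Q[...,2]],-1)
    v=im.astype(int)
    m=(L[...,2]>.135)&(L[...,2]<.17)&(abs(L[...,1])<.068)&(L[...,0]>-.03)&(L[...,0]<.17)
    P=L[m];rim=P[(P[:,2]>.152)]
    A=np.c_[rim[:,:2],np.ones(len(rim))];print(n,len(rim),'rim plane',np.linalg.lstsq(A,rim[:,2],rcond=None)[0],'med z',np.median(rim[:,2]),rim.min(0),rim.max(0))
    t=L[(abs(L[...,0]+.057)<.02)&(abs(L[...,1])<.04)&(L[...,2]>.105)&(L[...,2]<.117)]
    if len(t)>5:print('tab',len(t),np.percentile(t,5,0),np.percentile(t,95,0))
cv2.imwrite("pics/s7z.png",cv2.resize(im[100:320,280:470],None,fx=2.7,fy=2.7)[:,:,::-1])
```

```text
a t 22.5333 p [ 0.4789 -0.0751  0.135 ] F [-0.0794 -0.7676 -5.3181] g 0.1543671353110393
b t 24.4167 p [ 0.4791 -0.0751  0.203 ] F [-0.0587  0.5209 -5.2415] g 0.1574384384811584
[[ 0.0993 -0.9951  0.    ]
 [-0.9951 -0.0993  0.    ]
 [-0.     -0.     -1.    ]]
top 434 rim plane [-0.017   0.0364  0.1583] med z 0.16009524131669595 [-0.0066 -0.0173  0.152 ] [0.0823 0.068  0.1695]
tab 129 [-0.0614 -0.0213  0.1073] [-0.0541  0.0222  0.1145]
scene 1431 rim plane [-0.0069  0.0135  0.1571] med z 0.15610386596775827 [-0.0103 -0.0672  0.152 ] [0.1427 0.0679 0.17  ]
tab 101 [-0.0634 -0.0227  0.1058] [-0.0558  0.0207  0.1115]
```

View pics/s7z.png

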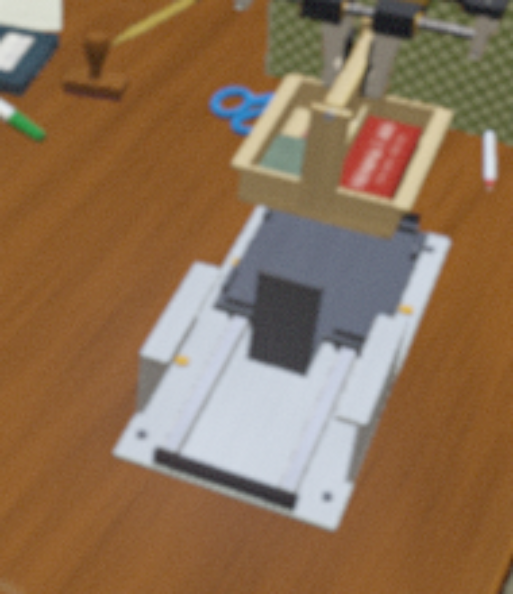

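View pics/top7.png

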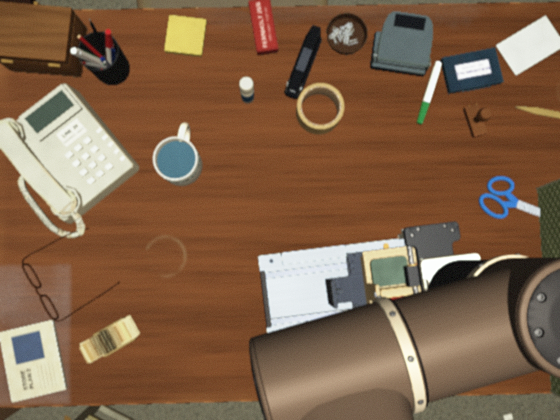

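The caddy hangs level: rim slopes are at most 0.036 and the rim is at about 0.158–0.160, so the underside is about 0.10 m above the plate. The contents are in place, the carrier is still home and the mug and tape roll haven't moved. Handing in.

Run:
```python
from h import *
st(); print(np.abs(robot.read_qvel()).max()); robot.job_done()
```

```text
t 24.5167 p [ 0.4791 -0.0751  0.203 ] F [-0.1847 -0.0093 -5.3663] g 0.15800305464719264
0.09666795577298627
the job is handed in; nothing more can be done
```

The carrier is at the next station and the gripper is holding the caddy still and level, about 10 cm above the carrier plate. I handed the job in at 24.5 s; no verdict is reported.

- **Push:** I pushed the tab with shut fingers until it met the stops. Contact came at about 7 N, within 0.5 mm of the expected position. Afterwards the tab's rear face was at slide x = -61.5 mm, against -61 mm when fully home. The final pictures still show it there.
- **Lift:** I gripped the handle bar at its middle, with the fingers closed to 13.6 mm on the 14 mm bar. A 5 mm test lift showed a load of about 5.3 N with almost no moment, so I lifted straight up.
- **Last checks:**
  - **Level:** the fitted rim slope was at most 0.02 rad in the scene view. The top view gave up to 0.04 rad, but the arm hid part of the rim there. Both are under the 0.1 rad limit.
  - **Height:** the two views put the rim at 0.156 m and 0.160 m, so the underside is about 0.1 m above the plate.
  - **Contents:** the tin and staple box were visible in place. The eraser was hidden by the handle and arm in the last pictures; it was last seen in place just before the grasp.
  - **Other things on the desk:** the mug and tape roll look unmoved in the top pictures.

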